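# Knock the sprung peg of the counting board home

## Task

One of the three red pegs that hold the counting board on its sloped stand has sprung out: pick up the mallet and knock that peg fully home. Strike it squarely along its own leaning line with a brisk tap rather than a slow push, and never push a peg with the fingers. Then lay the mallet back in its rest as it was, without shifting the crackers or the cup that lie around.

Things in the scene. Friction and masses are not known exactly. Their poses are not given: they have to be found in the camera images.
- mallet: white-faced mallet, 0.3 kg. Straight yellow handle of rectangular section, 24 mm wide (y) and 28 mm high (z), along x from -120 mm to the head. Origin on the handle's axis midway between the rest's two posts, the place to grip; x points to the head, z along the head's axis (up as it lies in the rest)
- mallet_head (a point): centre of the mallet's head, 80 mm along x from the mallet's origin. The head is a cylinder 80 mm long along z (striking faces 40 mm either side of this point, 46 mm across)
- rest: mallet rest fixed to the table, base 160 x 90 mm; origin on the table under its centre, x along the mallet's handle. Two grey posts at x = -45 and +45 mm, 10 mm thick, 50 mm wide, each with an open-topped slot: floor 71 mm above the table, 34 mm wide, flaring to 46 mm at its rim, 99 mm up
- rest_seat (a point): where the mallet's origin is when the mallet lies in the rest, 85 mm above the table
- stand: fixed sloped stand with a white counting board, 240 mm up the slope, 340 mm wide, 12 mm thick; origin on the table under the board's centre (which is 100 mm up). The board rises towards +x of the stand at 35 degrees; its lower edge faces -x. Three pegs in a row, 85 mm up the slope from the centre, 100 mm apart; collars 36 mm across, 6 mm high
- peg_1: sprung peg in a collar: red cap 26 mm across, 8 mm thick, on a 12 mm brass shank. Origin at the centre of the cap's top face; z points out of the board along the peg (35 degrees from vertical), x up the slope, y along the row. This is the peg that stands out at the start; it may be at any place of the row.
- peg_1_travel (a joint): how far this peg is driven in (m): 0 = stands fully out, cap's underside 20 mm above its collar; 0.020 = fully home, cap on the collar. It takes about 6 N along the peg and stays where it is driven.
- peg_2: sprung peg in a collar: red cap 26 mm across, 8 mm thick, on a 12 mm brass shank. Origin at the centre of the cap's top face; z points out of the board along the peg (35 degrees from vertical), x up the slope, y along the row. Already home at the start.
- peg_2_travel (a joint): how far this peg is driven in (m): 0 = stands fully out, cap's underside 20 mm above its collar; 0.020 = fully home, cap on the collar. It takes about 6 N along the peg and stays where it is driven.
- peg_3: sprung peg in a collar: red cap 26 mm across, 8 mm thick, on a 12 mm brass shank. Origin at the centre of the cap's top face; z points out of the board along the peg (35 degrees from vertical), x up the slope, y along the row. Already home at the start.
- peg_3_travel (a joint): how far this peg is driven in (m): 0 = stands fully out, cap's underside 20 mm above its collar; 0.020 = fully home, cap on the collar. It takes about 6 N along the peg and stays where it is driven.
- cracker_1: round orange cracker, 62 mm across, 8 mm thick, lying beside the stand; bystander; origin under its centre
- cracker_2: same kind of cracker beside the stand; bystander
- cracker_3: same kind of cracker beside the mallet rest; bystander
- peg_cup: blue cup, 60 mm across, 60 mm high, beside the mallet rest; bystander; origin under its centre
There are look-alikes about, which are no part of the job. Of the things that look like the mallet, the larger one is meant.

How it is judged:
By the outcome, as a careful person would: the job done as asked, in the order asked, and still so for the second after the job is handed in, with the robot touching nothing.
It also fails if it takes over 51 s, if anything falls off the work surface, if the arm or the gripper's body presses on something with over 40 N, if the wrist force passes 120 N, or if a joint passes its speed limit or range.

## Robot

A 6-joint arm with a two-finger parallel gripper is mounted at the origin on the work surface. World frame = base frame: x ahead of the robot, y to its left, z up, the work surface at z = 0. Lengths are in m, angles in rad, forces in N, time in s.
With the tool pointing down it reaches from about 0.35 to 0.975 m from the base axis. Payload 4.9 kg.
Tool frame: the origin (TCP) lies at the very end of the fingers, on their centre line; the grasp point (between the pads) lies 19 mm behind it; z points along the fingers, y is the line along which they close (so a half turn about z gives the same grasp; the last joint's range is limited). The gripper opens to 85 mm and grips with 20 to 120 N. Pads are 22 mm wide; open, the fingers measure 114 mm over their backs; the gripper's body (76 mm by 85 mm) begins 54 mm behind the grasp point. The pads swing forward as they close: fully open they stand 13 mm farther back than shut.
Start: joints at [-1.248, 0.053, 1.613, -0, 1.476, -0.119], TCP at [0.267, -0.565, 0.231] pointing down, gripper open.
Joint ranges: [-3.01, 3.01], [-1.01, 2.22], [0.06, 2.58], [-1.02, 4.17], [0.09, 2.62], [-3.14, 3.14]. Speed limits (rad/s): [2.57, 2.57, 3.14, 3.14, 3.14, 3.14].

## Interface

Orientations are given as a rotation vector (axis times angle).
In Python, from station import get_obs, get_image, get_calibration, finish_job gives the robot as it stands.
- The arm moves only by the tool servo_tool, never from a script. Its argument "increments" is a list of rows, each a list of 5 numbers: the opening, from 0 (shut) to 1 (fully open), then the shift along the tool's x, y, z in mm, then the turn about the tool's z in degrees. In form: [[jaw, tx, ty, tz, spin], ...]. A call has 1 to 12 rows; each row shifts and turns the commanded pose from where the row before left it, along the tool's axes as they then stand; what a row does not reach is not made up. A row lasts 1/8 s, in which the tool goes at most 62.5 mm and 10.7 degrees, less where a joint would pass 70% of its speed; a pose out of reach is approached as far as the arm can. A call is refused whole if a number of a shift passes 62.5 or a number of a turn 10.7, either way. A call with a gripper value outside its range is refused whole. The fingers move at their own pace and stop on an object; "force" is the grip in N (left out, the last holds). Time passes only in rows, so rows that do not move let the fingers close. It gives the time, the measured TCP pose, the force, the opening and the grip force at its end, in the units of the state.
- get_obs(): the state, without advancing time (a new reading comes with each control period).
- get_image(name): name is "scene" or "side" or "wrist"; returns the picture (480x640x3 uint8, red, green, blue); there is no depth.
- get_calibration(name): a dict with "fx", "fy", "cx", "cy" (pixels), "R" (3x3) and "t" (3): a world point X has camera coordinates R X + t; the wrist camera has in their place "mount" (4x4, takes a point from camera to tool coordinates, whose origin is the TCP and whose axes are the flange's). Camera axes: x right, y down, z forward; pixel columns grow to the right and rows downward; lengths in m; the calibration is good to about 2 mm. A picture is of the moment at which its call begins: read the wrist's pose just before it. get_calibration takes no time and is no camera call.
- finish_job(): hands the job in; it is judged then, once.
The state is a dict: "t": time; "q": joint angles; "dq": joint speeds; "effort": joint torques, N m; "tool_pos": TCP position; "tool_rot": TCP orientation; "contact_force": force on the tool from outside, world axes, zero at the start; "wrist_torque": the same for the moment, N m; "opening": finger opening in m; "grip_force": force on a finger pad.
Only numpy, scipy, OpenCV 4.12 (cv2) and the standard library are available. Lean on these libraries where they do the work, as an engineer would, in place of code of your own. Each camera call takes 0.05 s, during which the arm holds its last target. There are 200 camera calls.

## Working session

There is one attempt and no reset: what is moved stays moved. The work goes in short steps, Python scripts to look and compute and a tool call to move; the robot and the scene stay as the last step left them, time stands still between calls to the robot, and variables do not carry over. Pictures are saved under pics/ and viewed, at most 10 in all, crops included, and the job is handed in when it is done.

Besides the shell and the picture viewer there is one more tool, called after "Emit:" as a command line: name --pt "numbers of a row" for each row, then --argument value for the rest. servo_tool: Moves the arm, as the interface text tells. Its arguments: {"type":"object","properties":{"increments":{"type":"array"},"force":{"type":"number"}},"required":["increments"]}

```bash
mkdir -p pics; ls; python3 - <<'E'
from station import *
import cv2,json,numpy as np
o=get_obs();print({k:np.round(v,3).tolist() for k,v in o.items()})
for n in ["scene","side"]:
    cv2.imwrite(f"pics/{n}0.png",get_image(n)[:,:,::-1])
    print(n,get_calibration(n))
print(get_calibration("wrist"))
E
```

```text
pics
{'t': 0.0, 'q': [-1.248, 0.053, 1.614, 0.0, 1.476, -0.119], 'dq': [-0.002, 0.001, 0.0, 0.0, -0.002, 0.001], 'effort': [-0.001, -39.368, -37.018, -0.0, 0.007, -0.0], 'tool_pos': [0.267, -0.564, 0.23], 'tool_rot': [-3.063, -0.688, 0.0], 'contact_force': [1.132, 0.542, 0.136], 'wrist_torque': [-0.027, -0.016, -0.026], 'grip_force': 0.0, 'opening': 0.086}
scene {'fx': 437.61731603308823, 'fy': 437.61731603308823, 'cx': 322.04796962143564, 'cy': 240.46750659543972, 'R': array([[-0.86939115,  0.49409464,  0.00543286],
       [ 0.37842894,  0.67285929, -0.63565078],
       [-0.31772719, -0.55057321, -0.77195762]]), 't': array([ 0.47240915, -0.0396519 ,  1.15469423])}
side {'fx': 525.0533070493879, 'fy': 525.0533070493879, 'cx': 316.58889400543995, 'cy': 241.10928626963272, 'R': array([[ 0.99485732, -0.10063144,  0.01149885],
       [-0.04421415, -0.53361431, -0.84457142],
       [ 0.09112639,  0.83971964, -0.53531944]]), 't': array([-0.47525932,  0.07549526,  1.50836688])}
{'fx': 343.6687296069746, 'fy': 343.6687296069746, 'cx': 313.5942577119061, 'cy': 239.2073057767284, 'mount': array([[ 8.31196583e-04, -9.46614850e-01, -3.22365684e-01,
         8.32145251e-02],
       [ 9.99999653e-01,  7.67178260e-04,  3.25636274e-04,
        -1.74546266e-04],
       [-6.09401886e-05, -3.22365843e-01,  9.46615159e-01,
        -1.43767881e-01],
       [ 0.00000000e+00,  0.00000000e+00,  0.00000000e+00,
         1.00000000e+00]])}
```

View pics/scene0.png

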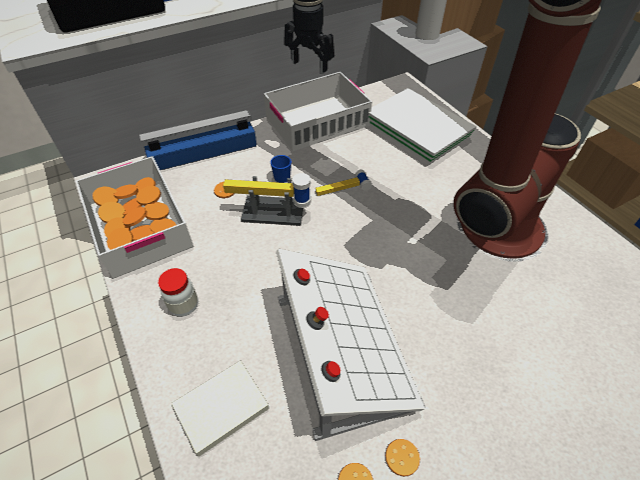

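View pics/side0.png

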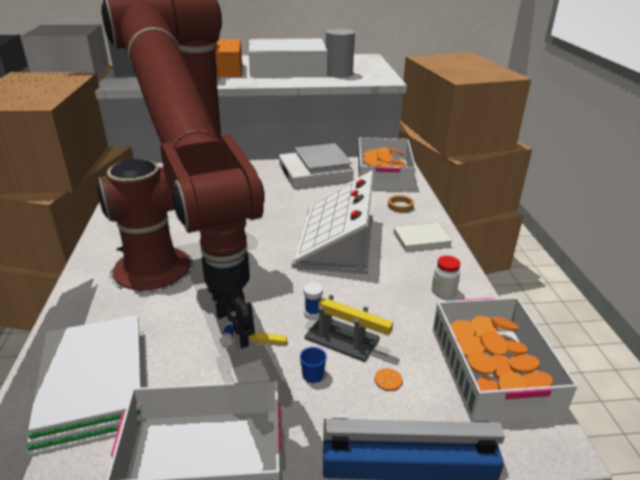

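The scene view shows the candidates:
- **Mallet:** the large one lies in the grey rest, with its handle from (224,186) to (292,190) and its head at (302,190). The small one lies flat at (345,184). I choose the large one.
- **Peg:** there are red caps at (302,275), (320,315) and (333,370), and the red jar lid at (173,280) is a look-alike. The cap at (320,315) shows its shank, so that is the sprung peg.

In the side view the mallet head is at (313,293), its handle at (355,316), the cup at (313,365) and a cracker at (389,379).

```bash
cat > h.py <<'E'
from station import *
import cv2,numpy as np
from scipy.spatial.transform import Rotation as Ro
def cam(n):
    c=get_calibration(n)
    if n=="wrist":
        o=get_obs();T=np.eye(4);T[:3,:3]=Ro.from_rotvec(o["tool_rot"]).as_matrix();T[:3,3]=o["tool_pos"]
        W=T@c["mount"];R=W[:3,:3].T;t=-R@W[:3,3]
    else: R,t=c["R"],c["t"]
    return np.array([[c["fx"],0,c["cx"]],[0,c["fy"],c["cy"]],[0,0,1]]),R,t
def plane(C,uv,z):
    K,R,t=C;d=R.T@np.linalg.inv(K)@np.array([*uv,1.]);o=-R.T@t
    return o+d*(z-o[2])/d[2]
def proj(C,X):
    K,R,t=C;p=K@(R@np.asarray(X,float)+t);return p[:2]/p[2]
def tri(C1,u1,C2,u2):
    P=[K@np.c_[R,t] for K,R,t in(C1,C2)]
    X=cv2.triangulatePoints(P[0],P[1],np.array(u1,float),np.array(u2,float)).ravel();return X[:3]/X[3]
def blobs(im,lo,hi,amin=15):
    h=cv2.cvtColor(im,cv2.COLOR_RGB2HSV);m=cv2.inRange(h,np.array(lo),np.array(hi))
    if lo[0]==0: m|=cv2.inRange(h,np.array([172,lo[1],lo[2]]),np.array([180,*hi[1:]]))
    n,L,s,c=cv2.connectedComponentsWithStats(m)
    return [(c[i].round(1),s[i][4],cv2.minAreaRect(np.argwhere(L==i)[:,::-1].astype(np.float32))) for i in range(1,n) if s[i][4]>amin]
E
python3 - <<'E'
from h import *
np.set_printoptions(precision=4,suppress=True)
for n in["scene","side"]:
    im=get_image(n);C=cam(n)
    print(n,"red");[print(b[0],b[1],plane(C,b[0],.165)) for b in blobs(im,(0,150,90),(5,255,255))]
    print("yel")
    for b in blobs(im,(22,150,90),(32,255,255)):
        bx=cv2.boxPoints(b[2]);print(b[0],b[1],bx.round(0).tolist(),plane(C,b[0],.092))
    c=im[120:240,170:400] if n=="scene" else im[160:400,250:460]
    cv2.imwrite(f"pics/{n}c.png",cv2.resize(c[:,:,::-1],None,fx=3 if n=="scene" else 2.4,fy=3 if n=="scene" else 2.4,interpolation=2))
E
```

```text
scene red
[172.8 280.7] 569 [ 0.804  -0.1227  0.165 ]
[303.  274.3] 104 [ 0.5794 -0.0133  0.165 ]
[321.4 313.3] 132 [0.5909 0.0794 0.165 ]
[332.6 368.8] 166 [0.6266 0.1802 0.165 ]
yel
[337.2 186.1] 355 [[315.0, 187.0], [358.0, 177.0], [360.0, 185.0], [317.0, 195.0]] [ 0.3528 -0.2582  0.092 ]
[257.8 187.3] 847 [[223.0, 192.0], [223.0, 179.0], [293.0, 183.0], [292.0, 196.0]] [ 0.5307 -0.3529  0.092 ]
side red
[359.6 182.2] 19 [0.6262 0.1688 0.165 ]
[354.2 192.6] 16 [0.5983 0.1007 0.165 ]
[354.4 213.5] 26 [ 0.5784 -0.0245  0.165 ]
[448.4 263.1] 258 [ 0.7636 -0.2813  0.165 ]
yel
[355.9 315.7] 893 [[317.0, 310.0], [322.0, 296.0], [393.0, 321.0], [388.0, 335.0]] [ 0.5297 -0.3672  0.092 ]
[267.8 338.2] 279 [[249.0, 340.0], [250.0, 332.0], [286.0, 336.0], [285.0, 344.0]] [ 0.3279 -0.4239  0.092 ]
```

View pics/scenec.png

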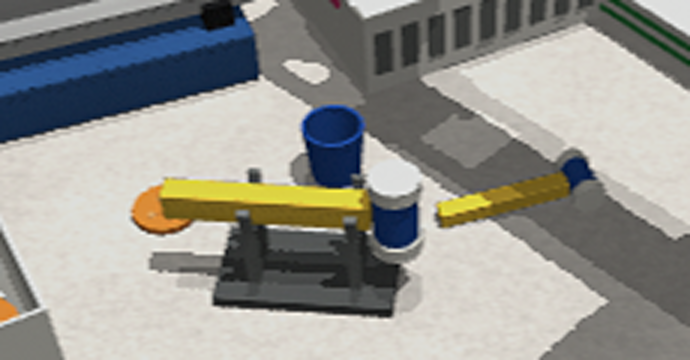

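View pics/sidec.png

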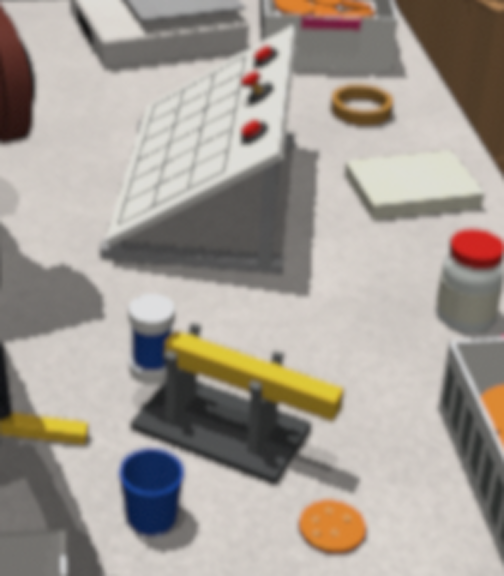

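```bash
python3 - <<'E'
from h import *
np.set_printoptions(precision=4,suppress=True)
A,B=cam("scene"),cam("side")
for a,b in [((303,274.3),(354.4,213.5)),((321.4,313.3),(354.2,192.6)),((332.6,368.8),(359.6,182.2))]: print("peg",tri(A,a,B,b))
h1=plane(A,(301,180),.125);h2=plane(B,(312.5,287),.125);print("head",h1,h2)
print("rear top", [plane(A,u,.099) for u in((224.3,180),(223.3,186.7))],[plane(B,(250+x/2.4,160+y/2.4),.099) for x,y in((342,390),(334,403))])
o=get_obs();print(Ro.from_rotvec(o["tool_rot"]).as_matrix())
E
```

```text
peg [ 0.5792 -0.0163  0.1606]
peg [0.5944 0.0837 0.174 ]
peg [0.627  0.1783 0.1606]
head [ 0.4384 -0.2912  0.125 ] [ 0.4368 -0.2946  0.125 ]
rear top [array([ 0.5964, -0.4121,  0.099 ]), array([ 0.6077, -0.3902,  0.099 ])] [array([ 0.6056, -0.4053,  0.099 ]), array([ 0.5943, -0.4223,  0.099 ])]
[[ 0.904   0.4276 -0.0004]
 [ 0.4276 -0.904   0.0012]
 [ 0.0001 -0.0013 -1.    ]]
```

Emit:
servo_tool --pt "1 25 -8 0 0" --pt "1 50 -17 0 -10" --pt "1 50 0 0 -10" --pt "1 0 0 0 -10" --pt "1 0 0 0 -10" --pt "1 0 0 0 -10" --pt "1 0 0 0 -10" --pt "1 0 0 0 -10"

```text
t: 1.2
tool_pos: [0.365, -0.4812, 0.2309]
tool_rot: [-2.109, -2.328, -0.0]
contact_force: [-0.7, -0.9, 0.2]
opening: 0.0853
grip_force: 0.0
```

```bash
cat > go.py <<'E'
from h import *
import sys
def togo(x,y,z,yaw):
    o=get_obs();R=Ro.from_rotvec(o["tool_rot"]).as_matrix();a=np.degrees(np.arctan2(R[1,0],R[0,0]))
    d=np.array([x,y,z])-o["tool_pos"]
    print("t",round(o["t"],2),"pos",o["tool_pos"].round(4),"yaw",a.round(2),"tool d mm",(R.T@d*1e3).round(1),"spin",round(-(yaw-a+180)%360-180,2),"F",o["contact_force"].round(1),"q",o["q"].round(2))
if len(sys.argv)>4: togo(*map(float,sys.argv[1:5]))
E
python3 go.py .503 -.339 .23 145
```

```text
t 1.2 pos [ 0.365  -0.4812  0.2309] yaw 95.64 tool d mm [128.  151.3   1. ] spin -49.36 F [-0.7 -0.9  0.2] q [-1.04  0.    1.66 -0.    1.48 -1.14]
```

Emit:
servo_tool --pt "1 42 50 0 0" --pt "1 43 51 0 0" --pt "1 43 50 0 -10" --pt "1 0 0 0 -10" --pt "1 0 0 0 -10" --pt "1 0 0 0 -10" --pt "1 0 0 0 -9.4" --pt "1 0 0 0 0" --pt "1 0 0 0 0"

```text
t: 2.33
tool_pos: [0.4962, -0.3474, 0.2311]
tool_rot: [-0.956, -2.992, -0.0]
contact_force: [-0.2, -0.6, -0.3]
opening: 0.0859
grip_force: 0.0
```

```bash
python3 go.py .503 -.339 .23 145; python3 - <<'E'
from h import *
np.set_printoptions(precision=4,suppress=True)
C=cam("wrist");im=get_image("wrist")
for b in blobs(im,(22,150,90),(32,255,255),100): print(b[0],b[1],cv2.boxPoints(b[2]).round(0).tolist())
v=im.copy()
for X in[(.4376,-.293,.125),(.503,-.339,.099),(.601,-.406,.099)]:
    p=proj(C,X);print(p);cv2.circle(v,tuple(int(i) for i in p),3,(255,0,255),-1)
cv2.imwrite("pics/w1.png",v[:,:,::-1])
E
```

```text
t 2.33 pos [ 0.4962 -0.3474  0.2311] yaw 144.58 tool d mm [-0.6 10.8  1.1] spin -0.42 F [-0.2 -0.6 -0.3] q [-0.73  0.01  1.66 -0.    1.48 -1.69]
[217.2  47.8] 2283 [[183.0, 0.0], [203.0, -9.0], [250.0, 93.0], [230.0, 102.0]]
[323.6 253.2] 4906 [[308.0, 161.0], [336.0, 161.0], [338.0, 348.0], [310.0, 348.0]]
[328.2432 128.0454]
[326.0906 227.7288]
[326.8308 347.3351]
```

View pics/w1.png

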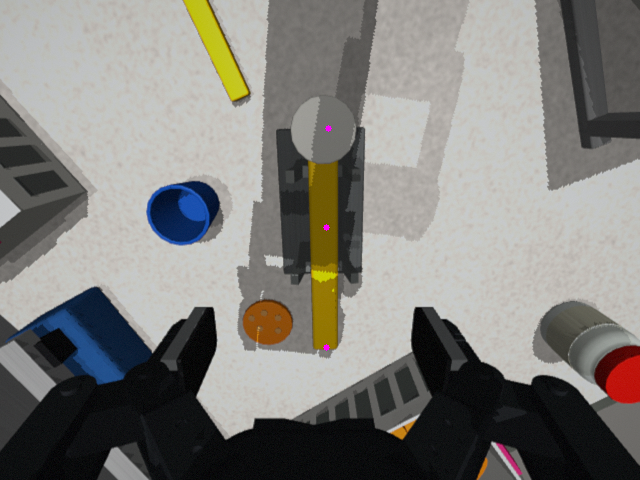

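The wrist view shows the large mallet in its rest: head centre at (323,128), handle centre line running from (322,161) to (324,348), posts near rows 172 and 272. The cup is at (183,212) and the cracker at (268,322).

```bash
python3 - <<'E'
from h import *
np.set_printoptions(precision=4,suppress=True)
C=cam("wrist")
f=plane(C,(322,163),.099);r=plane(C,(324,348),.099);h=plane(C,(323.5,128.5),.125)
d=f-r;d/=np.linalg.norm(d);print(f,r,h,np.degrees(np.arctan2(d[1],d[0])),np.linalg.norm((h-r)[:2]))
d2=(h-r)[:2];d2/=np.linalg.norm(d2);print(np.degrees(np.arctan2(d2[1],d2[0])),"orig",r[:2]+.12*d2,h[:2]-.08*d2)
E
python3 go.py .503 -.339 .066 145
```

```text
[ 0.4573 -0.3113  0.099 ] [ 0.6001 -0.4086  0.099 ] [ 0.4359 -0.2959  0.125 ] 145.7360944840988 0.1991455797334017
145.52874118593033 orig [ 0.5012 -0.3407] [ 0.5019 -0.3412]
t 2.38 pos [ 0.4962 -0.3474  0.2312] yaw 144.61 tool d mm [ -0.7  10.8 165.2] spin -0.39 F [-0.1  0.   0.2] q [-0.73  0.01  1.66 -0.    1.48 -1.69]
```

Emit:
servo_tool --pt "1 -0.7 8.3 10 -1" --pt "1 0 0 40 0" --pt "1 0 0 40 0" --pt "1 0 0 20 0" --pt "1 0 0 0 0"

```text
t: 3.0
tool_pos: [0.5009, -0.34, 0.1192]
tool_rot: [-0.925, -2.999, -0.003]
contact_force: [0.0, 0.1, -0.4]
opening: 0.0854
grip_force: 0.0
```

```bash
python3 go.py .5015 -.341 .063 145.6; python3 - <<'E'
from h import *
np.set_printoptions(precision=4,suppress=True)
C=cam("wrist");im=get_image("wrist")
cv2.imwrite("pics/w2.png",im[:,:,::-1])
for b in blobs(im,(22,150,60),(32,255,255),300): print(b[0],b[1],cv2.boxPoints(b[2]).round(0).tolist())
E
```

```text
t 3.0 pos [ 0.5009 -0.34    0.1192] yaw 145.72 tool d mm [-1.3 -0.5 56.2] spin 0.12 F [ 0.   0.1 -0.4] q [-0.72  0.1   1.75  0.    1.29 -1.69]
[176.5  42.2] 3169 [[138.0, 0.0], [168.0, -15.0], [215.0, 79.0], [185.0, 94.0]]
[312.8 303.4] 9877 [[288.0, 424.0], [288.0, 192.0], [336.0, 192.0], [336.0, 424.0]]
```

View pics/w2.png

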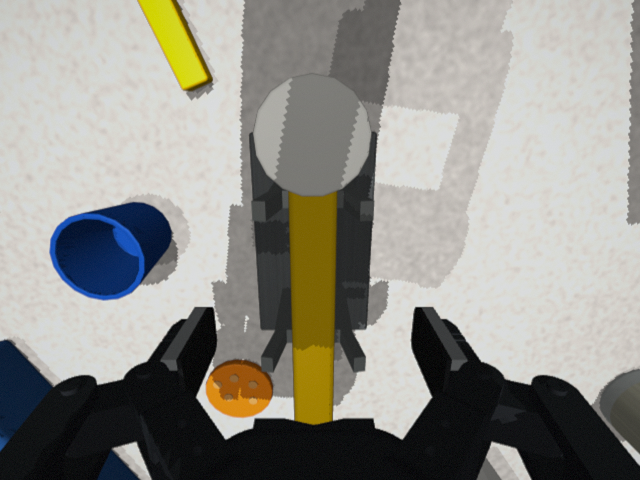

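The close view confirms the white-headed large mallet, with its head at (312,135) and handle at (313,300). The front post tops are near row 210 and the rear ones near row 358.

```bash
python3 - <<'E'
from h import *
np.set_printoptions(precision=4,suppress=True)
C=cam("wrist")
P={k:plane(C,k,.099) for k in((260,212),(366,210),(271,361),(356,361))}
for k in P: print(k,P[k])
print("mid",np.mean(list(P.values()),0)); h=plane(C,(312,135),.125);print("head",h)
print(proj(C,(.5015,-.341,.099)), "handle y ctr",plane(C,(311.5,200),.099),plane(C,(313.5,400),.099))
E
```

```text
(260, 212) [ 0.4532 -0.3397  0.099 ]
(366, 210) [ 0.4819 -0.2956  0.099 ]
(271, 361) [ 0.5278 -0.3882  0.099 ]
(356, 361) [ 0.5556 -0.3474  0.099 ]
mid [ 0.5046 -0.3428  0.099 ]
head [ 0.4368 -0.2971  0.125 ]
[312.6869 285.8655] handle y ctr [ 0.4626 -0.3152  0.099 ] [ 0.5652 -0.3838  0.099 ]
```

Emit:
servo_tool --pt "1 -2.8 -0.5 10 0" --pt "1 0 0 25 0" --pt "1 0 0 21 0" --pt "1 0 0 0 0" --pt "0 0 0 0 0" --pt "0 0 0 0 0" --pt "0 0 0 0 0" --pt "0 0 0 0 0" --pt "0 0 0 0 0" --pt "0 0 0 0 0" --force 40

```text
t: 4.3
tool_pos: [0.5043, -0.3433, 0.0662]
tool_rot: [0.926, 3.001, -0.0]
contact_force: [1.4, 1.9, 5.6]
opening: 0.0238
grip_force: 40.3
```

Emit:
servo_tool --pt "0 0 0 -5 0" --pt "0 0 0 -15 0" --pt "0 0 0 -25 0" --pt "0 0 0 -40 0" --pt "0 0 0 -40 0" --pt "0 0 0 -35 0" --pt "0 0 0 -10 0" --pt "0 0 0 0 0" --pt "0 0 0 0 0"

```text
t: 5.42
tool_pos: [0.5028, -0.3423, 0.2327]
tool_rot: [-0.925, -2.998, -0.003]
contact_force: [-0.3, -0.2, -4.2]
opening: 0.0236
grip_force: 39.5
```

```bash
python3 go.py .503 -.342 .2 145.6; python3 - <<'E'
from h import *
im=get_image("wrist");cv2.imwrite("pics/w3.png",im[:,:,::-1])
im=get_image("side");cv2.imwrite("pics/s3.png",im[:,:,::-1])
for b in blobs(im,(22,150,60),(32,255,255),100): print(b[0],b[1],cv2.boxPoints(b[2]).round(0).tolist())
E
```

```text
t 5.42 pos [ 0.5028 -0.3423  0.2327] yaw 145.71 tool d mm [-0.1  0.4 32.7] spin 0.11 F [-0.3 -0.2 -4.2] q [-0.72  0.02  1.65 -0.    1.48 -1.69]
[327.6 248. ] 199 [[317.0, 251.0], [321.0, 238.0], [341.0, 243.0], [337.0, 257.0]]
[371.8 259.9] 703 [[345.0, 259.0], [349.0, 245.0], [399.0, 262.0], [394.0, 276.0]]
[259.1 336.9] 428 [[233.0, 338.0], [234.0, 330.0], [286.0, 336.0], [285.0, 345.0]]
```

View pics/w3.png

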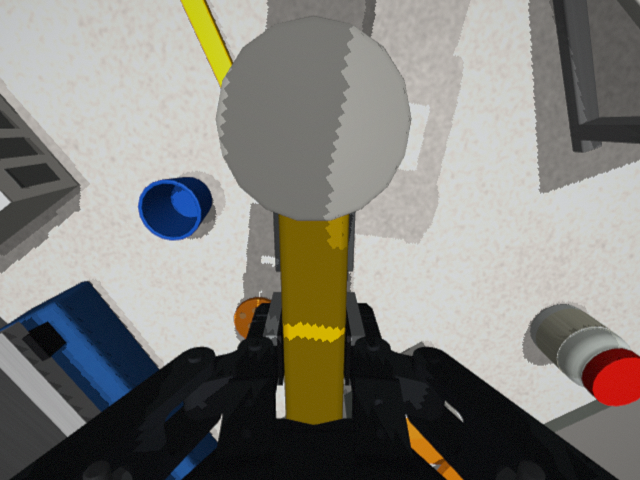

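The wrist view shows the mallet held by its handle, head upright at (313,118), with the cup and cracker undisturbed.

The tool can only point down, so the mallet has to be tilted 35° in the grip. I will bring its rear handle down gently on the stand's fixed top edge, away from the pegs, with a light grip.

Emit:
servo_tool --pt "0 1 15 -20 0" --pt "0 5 40 -10 0" --pt "0 6 55 0 0" --pt "0 6 55 0 0" --pt "0 6 55 0 10" --pt "0 0 0 0 10" --pt "0 0 0 0 10" --pt "0 0 0 0 10" --pt "0 0 0 0 10" --pt "0 0 0 0 10" --pt "0 0 0 0 10" --pt "0 0 0 0 10" --force 80

```text
t: 7.02
tool_pos: [0.6084, -0.1468, 0.2667]
tool_rot: [2.643, 1.697, 0.002]
contact_force: [0.0, 0.5, -3.3]
opening: 0.0229
grip_force: 81.6
```

```bash
python3 go.py .69 .008 .25 -14
```

```text
t 7.03 pos [ 0.6084 -0.1468  0.2667] yaw 65.42 tool d mm [174.7   9.8  16.9] spin 79.42 F [ 0.   0.5 -3.3] q [-0.36  0.04  1.57  0.    1.53  0.07]
```

Emit:
servo_tool --pt "0 20 1 0 0" --pt "0 50 3 0 0" --pt "0 55 3 0 0" --pt "0 49.7 2.8 0 10" --pt "0 0 0 0 10" --pt "0 0 0 0 10" --pt "0 0 0 0 10" --pt "0 0 0 0 10" --pt "0 0 0 0 10" --pt "0 0 0 0 10" --pt "0 0 0 0 9.4" --pt "0 0 0 0 0"

```text
t: 8.52
tool_pos: [0.6889, 0.0091, 0.2659]
tool_rot: [-3.119, 0.367, -0.001]
contact_force: [0.8, 0.1, -3.0]
opening: 0.0228
grip_force: 81.6
```

```bash
python3 go.py .69 .008 .1216 -14; cat > tilt.py <<'E'
from h import *
C=cam("wrist");im=get_image("wrist")
M=get_calibration("wrist")["mount"];K=C[0]
g=cv2.cvtColor(im,cv2.COLOR_RGB2HSV)
for th in(0,25,30,33,35,37,40,45):
    c,s=np.cos(np.radians(th)),np.sin(np.radians(th));r=[]
    for x,z in((80,40),(57,40),(103,40)):
        X=np.array([(x*c+z*s)/1e3,0,-.019-(-x*s+z*c)/1e3]);p=np.linalg.inv(M)@np.r_[X,1];p=K@p[:3];r.append((p[:2]/p[2]).round(0).tolist())
    print(th,r)
E
python3 tilt.py; ls -la .
```

```text
t 8.53 pos [0.6889 0.0091 0.2659] yaw -13.41 tool d mm [  1.2   0.9 144.3] spin 0.59 F [ 0.8  0.1 -3. ] q [-0.09  0.18  1.41  0.    1.54  1.71]
0 [[314.0, 136.0], [314.0, 229.0], [315.0, 24.0]]
25 [[314.0, 102.0], [314.0, 170.0], [314.0, 37.0]]
30 [[314.0, 104.0], [314.0, 165.0], [314.0, 47.0]]
33 [[314.0, 105.0], [314.0, 163.0], [314.0, 53.0]]
35 [[314.0, 107.0], [314.0, 162.0], [314.0, 57.0]]
37 [[314.0, 109.0], [314.0, 161.0], [314.0, 61.0]]
40 [[314.0, 112.0], [314.0, 161.0], [314.0, 68.0]]
45 [[314.0, 118.0], [314.0, 161.0], [314.0, 80.0]]
total 24
drwxr-xr-x  3 agent agent 4096 Nov 29 23:32 .
drwxr-xr-x 23 root  root  4096 Nov 29 23:26 ..
-rw-r--r--  1 agent agent  437 Nov 29 23:30 go.py
-rw-r--r--  1 agent agent 1144 Nov 29 23:29 h.py
drwxr-xr-x  2 agent agent 4096 Nov 29 23:31 pics
-rw-r--r--  1 agent agent  425 Nov 29 23:32 tilt.py
```

Emit:
servo_tool --pt "0 1 1 20 0.6" --pt "0 0 0 35 0" --pt "0 0 0 30 0" --pt "0 0 0 5 0" --pt "0 0 0 0 0" --force 22

```text
t: 9.2
tool_pos: [0.6892, 0.0062, 0.1749]
tool_rot: [-3.117, 0.39, 0.001]
contact_force: [-0.1, 0.7, -2.4]
opening: 0.0231
grip_force: 81.6
```

Emit:
servo_tool --pt "0 0 0 5 0" --pt "0 0 0 5 0" --pt "0 0 0 5 0" --pt "0 0 0 5 0" --pt "0 0 0 5 0"

```text
t: 9.82
tool_pos: [0.6925, 0.0056, 0.1559]
tool_rot: [3.117, -0.391, 0.014]
contact_force: [3.6, -0.8, 11.2]
opening: 0.0229
grip_force: 85.2
```

```bash
python3 go.py .69 .008 .1216 -14
```

```text
t 9.82 pos [0.6925 0.0056 0.1559] yaw -14.29 tool d mm [-3.3 -1.7 34.3] spin -0.29 F [ 3.6 -0.8 11.2] q [-0.1   0.25  1.52 -0.    1.36  1.72]
```

Emit:
servo_tool --pt "0 0 0 5 0" --pt "0 0 0 5 0" --pt "0 0 0 5 0" --force 40

```text
t: 10.2
tool_pos: [0.692, 0.0058, 0.1407]
tool_rot: [-3.117, 0.391, -0.011]
contact_force: [1.2, -0.6, 11.8]
opening: 0.0232
grip_force: 89.0
```

```bash
python3 go.py .69 .008 .1216 -14; python3 - <<'E'
from h import *
cv2.imwrite("pics/w4.png",get_image("wrist")[:,:,::-1])
E
```

```text
t 10.2 pos [0.692  0.0058 0.1407] yaw -14.29 tool d mm [-2.7 -1.6 19.1] spin -0.29 F [ 1.2 -0.6 11.8] q [-0.1   0.27  1.53 -0.    1.34  1.72]
```

View pics/w4.png

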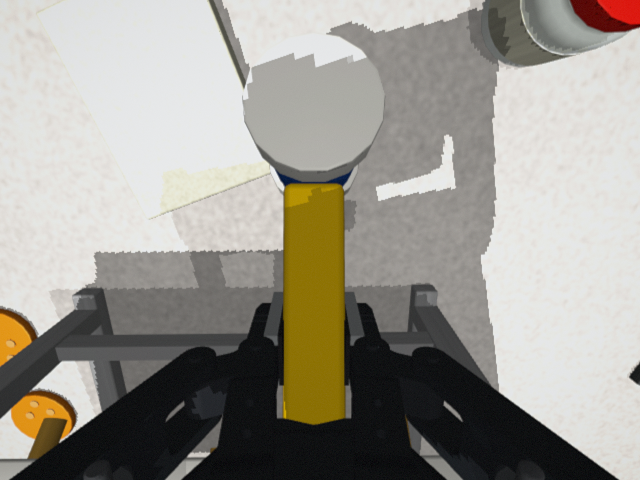

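The head's top face now spans rows 35–170 (about 25° tilt) and the handle pivots cleanly. The jar at (600,20) is clear.

Emit:
servo_tool --pt "0 0 0 5 0" --pt "0 0 0 5 0" --pt "0 0 0 4 0" --pt "0 0 0 0 0"

```text
t: 10.75
tool_pos: [0.6921, 0.0061, 0.1261]
tool_rot: [-3.117, 0.391, -0.011]
contact_force: [1.9, -0.9, 6.1]
opening: 0.0228
grip_force: 90.5
```

```bash
python3 go.py .69 .008 .1216 -14; cat > tilt2.py <<'E'
from h import *
import sys
from scipy.optimize import least_squares
# handle top-face edges seen by wrist give width ratio; head top from grey contour column near u=314
M=get_calibration("wrist")["mount"];K=cam("wrist")[0];im=get_image("wrist");hsv=cv2.cvtColor(im,cv2.COLOR_RGB2HSV)
y=cv2.inRange(hsv,np.array([20,120,50]),np.array([34,255,255]))
rows=[(v,np.flatnonzero(y[v,250:380])) for v in range(195,410,5)]
for v,c in rows[::6]: print(v,c.min()+250 if len(c) else None,c.max()+250 if len(c) else None)
# top face of handle: half-width 12 at axis offset; pixel width w=f*24/depth -> depth ; ray -> tool-frame x,z line
P=[]
for v,c in rows:
    if len(c)<20: continue
    w=c.max()-c.min()+1;d=K[0,0]*.024/w;u=(c.max()+c.min())/2+250
    p=M@np.r_[np.array([(u-K[0,2])/K[0,0],(v-K[1,2])/K[1,1],1])*d,1];P.append(p[:3])
P=np.array(P);k=np.polyfit(P[:,0],P[:,2],1);print("handle slope deg",np.degrees(np.arctan(k[0])))
cv2.imwrite(sys.argv[1],im[:,:,::-1])
E
python3 tilt2.py pics/w5.png
```

```text
t 10.75 pos [0.6921 0.0061 0.1261] yaw -14.29 tool d mm [-2.5 -1.4  4.5] spin -0.29 F [ 1.9 -0.9  6.1] q [-0.1   0.28  1.54  0.    1.32  1.72]
195 287 341
225 286 342
255 285 342
285 284 343
315 283 344
345 284 344
375 283 345
405 282 345
handle slope deg 32.56894350970395
```

View pics/w5.png

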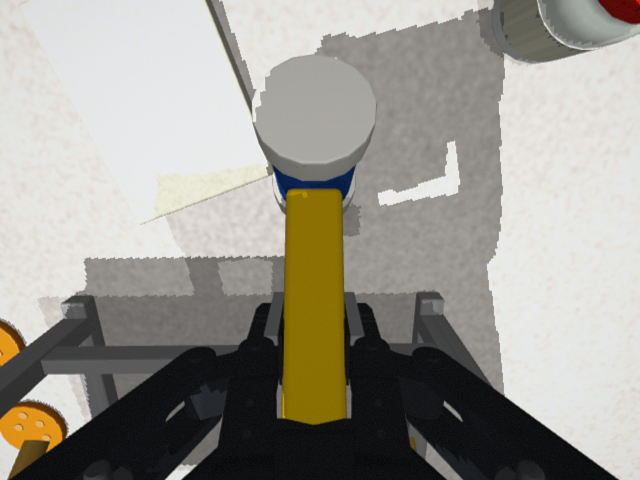

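The head top now spans rows 55–165, a tilt of about 34°, close to the wanted 35°. Next I raise, turn half round and line up above the sprung peg.

Emit:
servo_tool --pt "0 0 0 -15 0" --pt "0 0 0 -40 0" --pt "0 0 0 -50 0" --pt "0 0 0 -50 -10" --pt "0 0 0 -25 -10" --pt "0 0 0 0 -10" --pt "0 0 0 0 -10" --pt "0 0 0 0 -10" --pt "0 0 0 0 -10" --pt "0 0 0 0 -10" --pt "0 0 0 0 -10" --pt "0 0 0 0 -10" --force 100

```text
t: 12.3
tool_pos: [0.689, 0.0063, 0.3015]
tool_rot: [-2.474, -1.935, 0.001]
contact_force: [-0.2, 0.1, -3.1]
opening: 0.023
grip_force: 98.1
```

Emit:
servo_tool --pt "0 0 0 0 -10" --pt "0 0 0 0 -10" --pt "0 0 0 0 -10" --pt "0 0 0 0 -10" --pt "0 0 0 0 -10" --pt "0 0 0 0 -10" --pt "0 0 0 0 -10" --pt "0 0 0 0 -10" --pt "0 0 0 0 -9" --pt "0 0 0 0 0"

```text
t: 13.55
tool_pos: [0.6891, 0.0062, 0.3014]
tool_rot: [-0.421, -3.113, 0.0]
contact_force: [0.2, -0.7, -2.3]
opening: 0.023
grip_force: 98.1
```

```bash
python3 go.py .6153 .0779 .2665 166.2;  python3 tilt2.py pics/w6.png; python3 - <<'E'
from h import *
# head-top white disc extents near column 314
im=cv2.imread("pics/w6.png");h=cv2.cvtColor(im,cv2.COLOR_BGR2HSV)
for v in range(20,200,6): print(v,im[v,314].tolist(),end=" ")
E
```

```text
t 13.55 pos [0.6891 0.0062 0.3014] yaw 164.61 tool d mm [90.1 49.5 35. ] spin -1.59 F [ 0.2 -0.7 -2.3] q [-0.1   0.17  1.37 -0.    1.6  -1.4 ]
195 286 341
225 286 342
255 285 343
285 285 343
315 283 344
345 284 343
375 283 344
405 282 345
handle slope deg 30.467651157492494
20 [201, 208, 206] 26 [200, 206, 206] 32 [201, 207, 206] 38 [198, 204, 203] 44 [197, 204, 203] 50 [195, 202, 202] 56 [201, 210, 206] 62 [203, 210, 207] 68 [203, 210, 207] 74 [204, 210, 207] 80 [205, 209, 207] 86 [207, 211, 208] 92 [206, 211, 209] 98 [212, 211, 208] 104 [213, 212, 209] 110 [213, 211, 209] 116 [213, 211, 208] 122 [214, 212, 210] 128 [214, 213, 210] 134 [214, 214, 211] 140 [214, 213, 210] 146 [213, 212, 210] 152 [215, 215, 212] 158 [214, 213, 210] 164 [151, 156, 157] 170 [123, 128, 129] 176 [119, 124, 123] 182 [67, 27, 4] 188 [58, 85, 104] 194 [0, 205, 212]
```

Emit:
servo_tool --pt "0 20 11 0 0" --pt "0 40 22 0 0" --pt "0 30.1 16.5 10 -1.6" --pt "0 0 0 15 0" --pt "0 0 0 5 0" --pt "0 0 0 0 0"

```text
t: 14.35
tool_pos: [0.6157, 0.077, 0.2705]
tool_rot: [-0.377, -3.118, 0.001]
contact_force: [-0.0, 0.5, -3.1]
opening: 0.0231
grip_force: 98.3
```

```bash
python3 go.py .6153 .0779 .2665 166.2; cat > line.py <<'E'
from h import *
np.set_printoptions(precision=4,suppress=True)
N=[]
for n in("scene","side"):
    C=cam(n);im=get_image(n);cv2.imwrite(f"pics/l_{n}.png",im[:,:,::-1])
    h=cv2.cvtColor(im,cv2.COLOR_RGB2HSV);m=cv2.inRange(h,np.array([21,150,60]),np.array([33,255,255]))
    G=proj(C,get_obs()["tool_pos"]+[0,0,.019])
    p=np.argwhere(m)[:,::-1].astype(np.float32);p=p[np.linalg.norm(p-G,axis=1)<110]
    vx,vy,x0,y0=cv2.fitLine(p,cv2.DIST_HUBER,0,.01,.01).ravel()
    print(n,G,len(p),p.min(0),p.max(0),"line",vx,vy,x0,y0)
    Ki=np.linalg.inv(C[0]);a=C[1].T@Ki@[x0,y0,1];b=C[1].T@Ki@[x0+50*vx,y0+50*vy,1];N.append(np.cross(a,b))
    for b in blobs(im,(0,150,90),(5,255,255)): print(b[0],b[1],plane(C,b[0],.1606))
d=np.cross(*N);d/=np.linalg.norm(d);d*=-np.sign(d[0]);print("mallet x",d,"pitch",np.degrees(np.arcsin(-d[2])),"yaw",np.degrees(np.arctan2(d[1],d[0])))
E
python3 line.py
```

```text
t 14.35 pos [0.6157 0.077  0.2705] yaw 166.22 tool d mm [0.5 0.8 4. ] spin 0.02 F [-0.   0.5 -3.1] q [ 0.    0.02  1.58 -0.    1.54 -1.33]
scene [307.23   278.9169] 1771 [235. 259.] [342. 319.] line 0.9917707 0.1280269 280.55008 275.59106
[448.   38.6] 21 [-0.3013 -0.6299  0.1606]
[426.8  51.6] 20 [-0.1835 -0.5946  0.1606]
[172.9 281.1] 593 [ 0.8042 -0.1251  0.1606]
[321.5 313.6] 126 [0.5897 0.0778 0.1606]
[332.6 368.8] 168 [0.6255 0.1786 0.1606]
side [364.0741 156.1874] 523 [345. 132.] [404. 169.] line 0.89468545 -0.44669673 376.9603 149.98903
[354.5 212.7] 21 [ 0.5809 -0.0123  0.1606]
[448.6 262.9] 247 [ 0.767  -0.2744  0.1606]
mallet x [-0.825   0.1964 -0.53  ] pitch 32.00466616877897 yaw 166.61090644967547
```

Emit:
servo_tool --pt "0 -3 0.8 6 0" --pt "0 0 0 0 0" --pt "0 -6 0 8.2 0" --pt "0 -21 0 30 0" --pt "0 -6.3 0 9 0" --pt "0 0 0 0 0" --force 110

```text
t: 15.2
tool_pos: [0.6507, 0.0699, 0.2176]
tool_rot: [-0.374, -3.117, 0.0]
contact_force: [-1.6, 0.6, -1.3]
opening: 0.0224
grip_force: 110.2
```

```bash
python3 go.py .6493 .0695 .2193 166.2; python3 line.py | tail -1
```

```text
t 15.2 pos [0.6507 0.0699 0.2176] yaw 166.3 tool d mm [ 1.3 -0.7 -1.7] spin 0.1 F [-1.6  0.6 -1.3] q [-0.01  0.13  1.55  0.    1.46 -1.34]
mallet x [-0.8749  0.212  -0.4354] pitch 25.808447283048558 yaw 166.38004286740977
```

Emit:
servo_tool --pt "0 12 0 -17 0" --pt "0 23 0 -33 0" --pt "0 40 0 -30 0" --pt "0 50 0 0 0" --pt "0 40 0 0 0" --pt "0 0 0 0 0"

```text
t: 16.05
tool_pos: [0.4885, 0.1098, 0.2996]
tool_rot: [0.371, 3.116, 0.001]
contact_force: [0.0, -0.3, -3.1]
opening: 0.0228
grip_force: 109.9
```

```bash
python3 go.py .6157 .077 .30 166.2; python3 line.py; python3 - <<'E'
from h import *
a=cv2.imread("pics/l_scene.png")[230:410,240:400];b=cv2.imread("pics/l_side.png")[90:270,270:430]
cv2.imwrite("pics/ls.png",cv2.resize(np.hstack([a,b]),None,fx=2.4,fy=2.4,interpolation=2))
E
```

```text
t 16.05 pos [0.4885 0.1098 0.2996] yaw 166.41 tool d mm [-131.3   -2.     0. ] spin 0.21 F [ 0.  -0.3 -3.1] q [ 0.07 -0.28  1.81  0.    1.61 -1.26]
scene [386.694  251.0747] 1901 [316. 178.] [422. 263.] line 0.95405906 0.2996187 360.0422 246.00835
[455.4  35.1] 19 [-0.3397 -0.6371  0.1606]
[172.9 281.1] 591 [ 0.8042 -0.1251  0.1606]
[302.9 274.4] 107 [ 0.5784 -0.016   0.1606]
[316.7 318. ] 132 [0.6018 0.0814 0.1606]
[332.5 368.9] 165 [0.6258 0.1787 0.1606]
side [318.5205 143.7605] 538 [299. 123.] [358. 155.] line 0.930902 -0.3652691 330.71677 138.30367
[359.6 182.1] 18 [0.6281 0.1784 0.1606]
[357.3 196.5] 16 [0.6049 0.0836 0.1606]
[354.8 212.5] 19 [ 0.582  -0.0112  0.1606]
[448.5 262.8] 247 [ 0.7669 -0.274   0.1606]
mallet x [-0.7869  0.3906 -0.4778] pitch 28.540727468187622 yaw 153.60160380551437
```

Emit:
servo_tool --pt "0 -40 0 0 0" --pt "0 -55 0 0 0" --pt "0 -45 0 15 0" --pt "0 -10 -0.7 27 -0.2" --pt "0 0 0 15 0" --pt "0 0 0 0 0" --pt "0 -5 0 7 0" --pt "0 -12 0 17 0" --pt "0 -3.4 0 5 0" --pt "0 0 0 0 0"

```text
t: 17.4
tool_pos: [0.6565, 0.0682, 0.2145]
tool_rot: [0.369, 3.12, 0.001]
contact_force: [-4.3, 0.4, 7.9]
opening: 0.0226
grip_force: 111.6
```

```bash
python3 go.py .6507 .0699 .2176 166.2
```

```text
t 17.4 pos [0.6565 0.0682 0.2145] yaw 166.52 tool d mm [ 6.1  0.3 -3.1] spin 0.32 F [-4.3  0.4  7.9] q [-0.01  0.14  1.54  0.    1.45 -1.34]
```

Emit:
servo_tool --pt "0 12 0 -17 0" --pt "0 23 0 -33 0" --pt "0 40 0 -40 0" --pt "0 50 0 0 0" --pt "0 40 0 0 0" --pt "0 0 0 0 0"

```text
t: 18.15
tool_pos: [0.4935, 0.1072, 0.3025]
tool_rot: [0.366, 3.119, 0.001]
contact_force: [0.5, 0.7, -3.0]
opening: 0.0227
grip_force: 110.0
```

```bash
python3 line.py|grep -v line; python3 go.py .504 -.343 .30 145.6; python3 - <<'E'
from h import *
a=cv2.imread("pics/l_scene.png")[230:410,240:400];b=cv2.imread("pics/l_side.png")[90:270,270:430]
cv2.imwrite("pics/ls.png",cv2.resize(np.hstack([a,b]),None,fx=2.4,fy=2.4,interpolation=2))
E
python3 tilt2.py pics/w7.png|tail -1
```

```text
[412.5  42.7] 22 [-0.1792 -0.665   0.1606]
[172.9 281.1] 591 [ 0.8042 -0.1251  0.1606]
[302.9 274.4] 109 [ 0.5784 -0.016   0.1606]
[316.7 318. ] 132 [0.6018 0.0814 0.1606]
[332.6 368.8] 166 [0.6255 0.1786 0.1606]
[359.6 182.1] 18 [0.6281 0.1784 0.1606]
[357.3 196.5] 16 [0.6049 0.0836 0.1606]
[354.6 212.6] 20 [ 0.5813 -0.0118  0.1606]
[448.6 262.8] 245 [ 0.7671 -0.274   0.1606]
mallet x [-0.8508  0.3366 -0.4036] pitch 23.80194533602981 yaw 158.41659732253956
t 18.25 pos [0.4955 0.1066 0.3025] yaw 166.54 tool d mm [-112.9 -435.3    2.6] spin 20.94 F [ 0.7 -0.2 -3.5] q [ 0.07 -0.27  1.79 -0.    1.62 -1.27]
handle slope deg 20.42971357547936
```

View pics/ls.png

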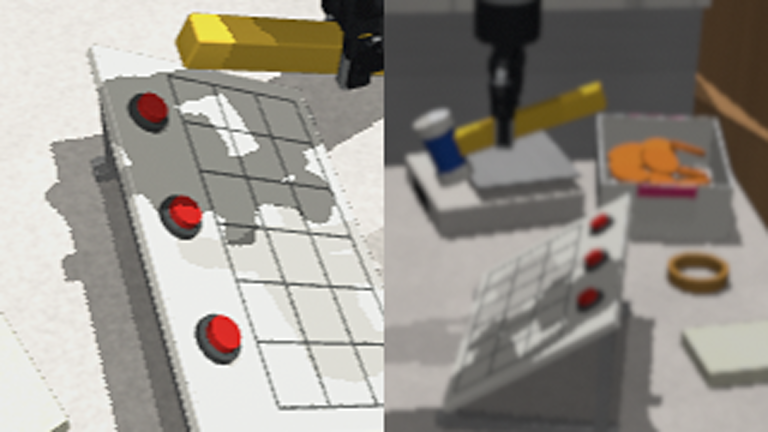

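All three caps in the scene crop, at (150,110), (183,215) and (222,333), now sit on their collars. The same holds in the side crop, so the sprung peg is home. Now I return the mallet.

Emit:
servo_tool --pt "0 -5 -20 0 0" --pt "0 -13 -50 0 0" --pt "0 -15 -60 0 0" --pt "0 -16 -61 0 0" --pt "0 -16 -61 0 0" --pt "0 -16 -61 0 0" --pt "0 -16 -61 0 0" --pt "0 -16 -61 0 7" --pt "0 0 0 0 7" --pt "0 0 0 0 6.9" --pt "0 0 0 0 0"

```text
t: 19.68
tool_pos: [0.5042, -0.3411, 0.3014]
tool_rot: [-0.928, -3.001, -0.0]
contact_force: [-0.4, -0.5, -3.2]
opening: 0.0228
grip_force: 110.2
```

```bash
python3 go.py .504 -.343 .13 145.6;  python3 tilt2.py pics/w8.png
```

```text
t 19.68 pos [ 0.5042 -0.3411  0.3014] yaw 145.64 tool d mm [ -1.1  -1.6 171.4] spin 0.04 F [-0.4 -0.5 -3.2] q [-0.72 -0.02  1.57 -0.    1.59 -1.69]
195 284 344
225 284 343
255 284 343
285 283 343
315 283 345
345 284 343
375 284 343
405 282 344
handle slope deg 20.504495182304844
```

Emit:
servo_tool --pt "0 0 -1.2 20 0" --pt "0 0 0 50 0" --pt "0 0 0 55 0" --pt "0 0 0 40 0" --pt "0 0 0 20 0" --pt "0 0 0 12 0" --pt "0 0 0 0 0"

```text
t: 20.6
tool_pos: [0.5048, -0.3423, 0.1078]
tool_rot: [0.926, 2.998, -0.003]
contact_force: [-0.4, 0.1, 2.2]
opening: 0.0223
grip_force: 111.5
```

Emit:
servo_tool --pt "0 0 0 5 0" --pt "0 0 0 5 0" --pt "0 0 0 5 0" --pt "0 0 0 5 0" --pt "0 0 0 0 0" --force 30

```text
t: 21.22
tool_pos: [0.5113, -0.3477, 0.0961]
tool_rot: [0.921, 2.979, -0.015]
contact_force: [8.0, -6.2, 18.4]
opening: 0.0229
grip_force: 114.7
```

```bash
python3 go.py .504 -.343 .066 145.6;  python3 tilt2.py pics/w9.png
```

```text
t 21.23 pos [ 0.5113 -0.3477  0.0961] yaw 145.63 tool d mm [ 9.4 -0.2 29.9] spin 0.03 F [ 8.  -6.2 18.4] q [-0.72  0.14  1.76  0.    1.22 -1.69]
195 None None
225 279 347
255 280 347
285 281 346
315 282 345
345 284 344
375 284 343
405 285 343
handle slope deg 1.4631852158334149
```

Emit:
servo_tool --pt "0 0 0 -15 0" --pt "0 0 0 -40 0" --pt "0 0 0 -25 0" --pt "0 0 0 0 0"

```text
t: 21.78
tool_pos: [0.5043, -0.3418, 0.1675]
tool_rot: [0.927, 2.997, -0.003]
contact_force: [-0.6, 0.2, -4.0]
opening: 0.0227
grip_force: 111.6
```

```bash
python3 go.py .504 -.343 .066 145.6;  python3 tilt2.py pics/w10.png; python3 - <<'E'
from h import *
for n in("w3","w8","w9","w10"):
    im=cv2.cvtColor(cv2.imread(f"pics/{n}.png"),cv2.COLOR_BGR2HSV);y=cv2.inRange(im,np.array([20,120,50]),np.array([34,255,255]))
    c=y[:,305:322].mean(1)>128;r=np.flatnonzero(c);r=r[r>120];w=im[:,314];print(n,"handle rows",r.min(),r.max())
    e=cv2.Canny(cv2.imread(f"pics/{n}.png"),60,150)
    k=cv2.HoughCircles(cv2.cvtColor(cv2.imread(f"pics/{n}.png"),cv2.COLOR_BGR2GRAY),cv2.HOUGH_GRADIENT,1.5,200,param1=100,param2=30,minRadius=55,maxRadius=125);print(k)
im=get_image("side");
P=lambda X:proj(cam("side"),X)
for b in blobs(im,(22,150,60),(32,255,255),100): print(b[0],b[1],cv2.boxPoints(b[2]).round(0).tolist())
E
python3 line.py|tail -1
```

```text
t 21.77 pos [ 0.5043 -0.3418  0.1675] yaw 145.63 tool d mm [ 1.000e-01 -1.100e+00  1.015e+02] spin 0.03 F [-0.6  0.2 -4. ] q [-0.72  0.06  1.71  0.    1.36 -1.69]
195 None None
225 279 348
255 280 347
285 281 346
315 282 345
345 284 344
375 284 343
405 285 343
handle slope deg 1.5894199916185514
w3 handle rows 221 423
[[[312.75     122.25      97.75    ]
  [141.75     291.75     124.149994]
  [116.25      77.25     110.8     ]
  [498.75     365.25     104.350006]]]
w8 handle rows 185 423
[[[312.75     102.75      69.7     ]
  [173.25     272.25     109.3     ]
  [497.25     371.25      99.1     ]
  [108.75      57.75     119.2     ]
  [513.75      90.75      84.55    ]
  [  2.25     405.75     109.149994]]]
w9 handle rows 212 423
[[[312.75 120.75  91.  ]
  [ 80.25 230.25  61.  ]
  [323.25 344.25  59.8 ]]]
w10 handle rows 211 423
[[[309.75 113.25  96.1 ]
  [168.75 287.25 102.7 ]]]
[326.8 272.6] 166 [[318.0, 276.0], [321.0, 264.0], [339.0, 267.0], [337.0, 280.0]]
[370.8 281.9] 639 [[345.0, 282.0], [348.0, 269.0], [397.0, 281.0], [394.0, 294.0]]
[259.2 337. ] 429 [[233.0, 338.0], [234.0, 330.0], [286.0, 336.0], [285.0, 345.0]]
mallet x [-0.8147  0.096  -0.5719] pitch 34.88567967038911 yaw 173.28101746733262
```

```bash
python3 - <<'E'
from h import *
M=get_calibration("wrist")["mount"];K=cam("wrist")[0];Mi=np.linalg.inv(M)
def row(x,z,th,a,g=.019):
    c,s=np.cos(np.radians(th)),np.sin(np.radians(th));x=x+a
    p=Mi@[(x*c+z*s)/1e3,0,-g-(-x*s+z*c)/1e3,1];p=K@p[:3];return p[1]/p[2]
for a in(0,2,4,6): print(a,[(th,round(row(57,40,th,a)),round(row(103,40,th,a))) for th in(-3,0,3,6,20,22)])
def slope(f):
    im=cv2.cvtColor(cv2.imread(f),cv2.COLOR_BGR2HSV);y=cv2.inRange(im,np.array([20,120,50]),np.array([34,255,255]));P=[]
    for v in range(230,410,4):
        c=np.flatnonzero(y[v,250:380]);w=c.max()-c.min()+1;d=K[0,0]*.024/w
        p=M@np.r_[np.array([0,(v-K[1,2])/K[1,1],1])*d,1];P.append(p[:3])
    P=np.array(P);return np.degrees(np.arctan(np.polyfit(P[:,0],P[:,2],1)[0]))
for n in("w3","w5","w8","w9","w10"): 
    g=cv2.imread(f"pics/{n}.png").astype(int)[:,314].sum(1);e=np.flatnonzero(abs(np.diff(g))>18);print(n,slope(f"pics/{n}.png"),"edges",[x for x in e if x<230])
E
```

```text
0 [(-3, 241, 30), (0, 229, 25), (3, 219, 21), (6, 209, 20), (20, 177, 30), (22, 174, 33)]
2 [(-3, 234, 19), (0, 222, 14), (3, 211, 11), (6, 202, 11), (20, 170, 23), (22, 167, 27)]
4 [(-3, 226, 7), (0, 214, 3), (3, 204, 1), (6, 194, 1), (20, 164, 17), (22, 161, 21)]
6 [(-3, 218, -5), (0, 207, -8), (3, 196, -9), (6, 187, -8), (20, 157, 11), (22, 155, 15)]
w3 -2.012376444569078 edges [np.int64(14), np.int64(15), np.int64(16), np.int64(218), np.int64(219), np.int64(220)]
w5 32.24968249506588 edges [np.int64(51), np.int64(52), np.int64(53), np.int64(162), np.int64(163), np.int64(164), np.int64(179), np.int64(180), np.int64(181), np.int64(184), np.int64(187), np.int64(188)]
w8 19.37402960509115 edges [np.int64(170), np.int64(171), np.int64(172), np.int64(182), np.int64(183), np.int64(184), np.int64(185)]
w9 0.9887810816628663 edges [np.int64(210), np.int64(211)]
w10 1.4921199834563006 edges [np.int64(208), np.int64(209)]
```

Emit:
servo_tool --pt "0 0 -1.2 20 0" --pt "0 0 0 40 0" --pt "0 0 0 15 0" --pt "0 0 0 5 0" --pt "0 0 0 5 0" --pt "0 0 0 5 0" --pt "0 0 0 5 0" --pt "0 0 0 5 0" --pt "0 0 0 0 0"

```text
t: 23.1
tool_pos: [0.5032, -0.3425, 0.0679]
tool_rot: [0.928, 3.001, -0.0]
contact_force: [-3.7, 2.7, 8.0]
opening: 0.0227
grip_force: 113.6
```

```bash
python3 go.py .5043 -.3433 .066 145.6
```

```text
t 23.1 pos [ 0.5032 -0.3425  0.0679] yaw 145.62 tool d mm [-1.4 -0.   1.9] spin 0.02 F [-3.7  2.7  8. ] q [-0.72  0.17  1.78 -0.    1.2  -1.69]
```

Emit:
servo_tool --pt "0 0 0 1 0" --pt "0.4 0 0 0 0" --pt "0.8 0 0 0 0" --pt "1 0 0 0 0" --pt "1 0 0 0 0" --pt "1 0 0 0 0" --pt "1 0 0 -20 0" --pt "1 0 0 -40 0" --pt "1 0 0 -50 0" --pt "1 0 0 -40 0" --pt "1 0 0 0 0" --pt "1 0 0 0 0"

```text
t: 24.6
tool_pos: [0.5026, -0.342, 0.2147]
tool_rot: [0.928, 3.001, -0.0]
contact_force: [-0.6, -0.4, -1.3]
opening: 0.0851
grip_force: 0.0
```

```bash
python3 go.py .4962 -.3474 .2311 144.6; python3 - <<'E'
from h import *
np.set_printoptions(precision=4,suppress=True)
C=cam("wrist");im=get_image("wrist")
for b in blobs(im,(22,150,60),(32,255,255),100): print(b[0],b[1],cv2.boxPoints(b[2]).round(0).tolist())
for X in((.4359,-.2959,.125),(.4573,-.3113,.099),(.6001,-.4086,.099)): print(proj(C,X))
k=cv2.HoughCircles(cv2.cvtColor(im,cv2.COLOR_RGB2GRAY),cv2.HOUGH_GRADIENT,1.5,200,param1=100,param2=25,minRadius=25,maxRadius=40);print(k, [plane(C,c[:2],.125) for c in k[0]])
for n in("side","scene"):
    a=cv2.imread(f"pics/{n}0.png")[:,:,::-1];b=get_image(n);print(n)
    for i in(a,b): print([ (x[0].tolist(),int(x[1])) for x in blobs(i,(22,150,90),(32,255,255),200)], [ (x[0].tolist(),int(x[1])) for x in blobs(i,(8,150,90),(18,255,255),150)],[ (x[0].tolist(),int(x[1])) for x in blobs(i,(105,180,40),(125,255,255),150)])
E
```

```text
t 24.6 pos [ 0.5026 -0.342   0.2147] yaw 145.61 tool d mm [  2.2  -8.1 -16.4] spin 1.01 F [-0.6 -0.4 -1.3] q [-0.72  0.02  1.67 -0.    1.45 -1.69]
[208.9  45.2] 2325 [[175.0, 0.0], [197.0, -10.0], [242.0, 87.0], [221.0, 97.0]]
[313.4 257.9] 5611 [[298.0, 163.0], [329.0, 163.0], [329.0, 359.0], [298.0, 359.0]]
[313.8518 125.5203]
[312.9458 162.6026]
[313.2925 357.2687]
[[[314.25 129.75  35.8 ]
  [603.75 374.25  37.45]
  [257.25 323.25  26.95]
  [ 36.75 342.75  27.55]]] [array([ 0.4382, -0.2972,  0.125 ]), array([ 0.7332, -0.2078,  0.125 ]), array([ 0.5323, -0.4154,  0.125 ]), array([ 0.4471, -0.5721,  0.125 ])]
side
[([356.0, 315.8], 890), ([267.9, 338.2], 279)] [([227.9, 57.6], 864), ([381.0, 157.3], 493), ([497.6, 354.3], 4091), ([388.1, 379.1], 431)] [([312.8, 364.1], 610), ([411.0, 469.1], 1705)]
[([356.2, 316.3], 873), ([259.1, 336.9], 427)] [([230.0, 46.1], 284), ([384.4, 158.6], 360), ([497.6, 354.3], 4088), ([388.2, 379.0], 438)] [([312.9, 363.8], 619), ([456.0, 447.9], 173), ([411.1, 469.2], 1645)]
scene
[([337.2, 186.1], 356), ([257.8, 187.3], 849)] [([130.9, 211.4], 3361), ([399.7, 449.6], 342), ([350.1, 469.0], 168)] [([218.4, 151.9], 180), ([280.8, 167.6], 425), ([301.5, 194.9], 163)]
[([257.2, 187.2], 857), ([337.2, 186.2], 350)] [([130.9, 211.4], 3364), ([399.4, 449.8], 345), ([350.6, 469.1], 192)] [([199.1, 156.7], 211), ([280.8, 167.6], 426), ([300.7, 194.9], 163)]
```

```bash
python3 -c "
from station import finish_job;print(finish_job())"
```

```text
the job is handed in; nothing more can be done
None
```

The sprung middle peg is home, driven with two brisk mallet taps. The mallet is back in its rest within about 2 mm of where it lay, and the crackers and cup did not move. The job was handed in at about 25 s, with the face square to the peg only to within a few degrees on the driving tap (tilt measured 32–34° against 35°), and the head knocked the rest lightly on the first try at laying it back.

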